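# Bolt the tray stack shut for carrying

## Task

Lock the cover of the bamboo tray stack so that it can be carried: hold the red spring catch bar down with one fingertip and, while it stays down, push the steel bolt by its upright fin with the other fingertip until the bolt is fully home through the hole in the end board. Then let go and move clear, so that the catch springs back up and locks the bolt. Pick nothing up, and leave the jar, whisk stand, bowl and tea scoop where they stand.

Things in the scene. Friction and masses are not known exactly. Their poses are not given: they have to be found in the camera images.
- stack: Three-tier bamboo tray stack with cover, fixed to the shelf; origin at the centre of its underside. z up, y the way the bolt slides to lock, x level, from the catch bar towards the bolt. 164 mm (x) by 202 mm (y), cover top 120 mm above the table. A wooden end board stands at each y end; the taller, at +y, has the bolt hole: top 152 mm above the table, inner face at y 102 mm.
- catch_top (a point): Centre of the top face of the red catch bar on the cover; moves down with it; axes as the stack's. Bar 110 mm long (y), 24 mm wide (x), 8 mm thick; at rest its top is 158 mm above the table. It moves straight down, so it may be pressed anywhere along its length, and a fingertip may slide along it while pressing.
- catch (a joint): How far the catch bar is pressed down, m: 0 up, 0.010 stop. Spring: about 3 N to start, 6 N fully down. Pressed beyond 0.006 it frees the bolt. Let up, its tongue rises between the bolt's ribs and blocks it, also in a notch half-way (bolt about 0.024): keep it down for the whole slide.
- bolt_fin (a point): Centre of the top edge of the bolt's upright steel fin; moves with the bolt; axes as the stack's. Fin 24 mm wide (x), 10 mm thick (y), top 176 mm above the table; push its -y face to +y. Its centre is 56 mm in x from the catch bar's. Its foot, the flat bolt bar, has its top at 143 mm, 5 mm below the fully pressed catch bar's top, so a fingertip level with one pressing the catch clears it.
- bolt (a joint): Bolt travel, m: 0 drawn right back (fin centre then level in y with the catch bar's middle), 0.040 fully home at its stop, its end 15 mm out of the end board's far side. Starts between 0 and 0.007. Sliding friction about 2 N, no spring. A guide loop, top 147 mm above the table, stands 53 mm behind the fin (at 0).
- jar: Frosted glass jar with clamp-top lid, 82 mm across, 108 mm tall, loose; origin at the centre of its underside, z up. Leave alone.
- whisk_stand: Blue-glazed ceramic whisk stand, waisted, 62 mm across, 70 mm tall, loose; origin at the centre of its underside. Leave alone.
- bowl: Squat grey stoneware bowl, 116 mm across, 62 mm tall, loose; origin at the centre of its underside. Leave alone.
- scoop: Bamboo tea scoop lying flat, about 165 mm long (along its y), 18 mm wide, 13 mm high, loose; origin under the middle of its handle. Leave alone.

How it is judged:
By the outcome, as a careful person would: the job done as asked, in the order asked, and still so for the second after the job is handed in, with the robot touching nothing.
It also fails if it takes over 42 s, if anything falls off the work surface, if the arm or the gripper's body presses on something with over 40 N, if the wrist force passes 120 N, or if a joint passes its speed limit or range.

## Robot

A 6-joint arm with a two-finger parallel gripper is mounted at the origin on the work surface. World frame = base frame: x ahead of the robot, y to its left, z up, the work surface at z = 0. Lengths are in m, angles in rad, forces in N, time in s.
With the tool pointing down it reaches from about 0.4 to 0.825 m from the base axis. Payload 7 kg.
Tool frame: the origin (TCP) lies between the finger pads; the fingertips stand 17 mm ahead of it and the grasp point (between the pads) lies 2 mm behind it; x points along the fingers, z is the direction in which the jaws open and shut, and the axes are right-handed (so a half turn about x gives the same grasp; the last joint's range is limited). The gripper opens to 88 mm and grips with 3 to 60 N. Pads are 19 mm wide; open, the fingers measure 130 mm over their backs; the gripper's body (78 mm by 193 mm) begins 47 mm behind the grasp point.
Start: joints at [1.576, 0.359, 0.012, 0, -1.224, -0.288], TCP at [0.188, 0.648, 0.244] pointing down, gripper open.
Joint ranges: [-3.07, 3.07], [-1.43, 2.12], [-1.02, 1.25], [-3.03, 1.67], [-3.05, -0], [-3.03, 3.03]. Speed limits (rad/s): [2.39, 2.39, 3.01, 3.14, 3.14, 3.14].

## Interface

Orientations are given as [roll, pitch, yaw] about the fixed x, y, z axes, in that order (R = Rz(yaw) Ry(pitch) Rx(roll)).
In Python, from station import * gives the robot as it stands.
- The arm moves only by the tool step_arm, never from a script. Its argument "deltas" is a list of rows, each a list of 5 numbers: the shift along the tool's x, y, z in cm, then the turn about the tool's x in degrees, then the closure, from 0 (fully open) to 1 (shut). In form: [[dx, dy, dz, roll, fingers], ...]. A call has exactly 10 rows; each row is the pose to reach, as a shift and turn from the pose commanded when the call began, along the tool's axes at that moment; what a row does not reach only later rows make up. A row lasts 1/12 s, in which the tool goes at most 41.7 mm and 7.16 degrees, less where a joint would pass 70% of its speed; a pose out of reach is approached as far as the arm can. A call with a gripper value outside its range is refused whole. The fingers move at their own pace and stop on an object; "squeeze" is the grip in N (left out, the last holds). Time passes only in rows, so rows that repeat a pose let the fingers close, or fill a call up. It gives the time, the measured TCP pose, the force and the opening at its end, in the units of the state.
- get_state(): the state, without advancing time (a new reading comes with each control period).
- grab_frame(name): name is "scene" or "top" or "wrist"; returns a dict with "pixels" (384x512x3 uint8, red, green, blue), "range_z" (384x512 float32, m along the optical axis (not along the pixel's ray), 0 where there is no reading), "fx", "fy", "cx", "cy" (pixels), "k1" (the pictures are not rectified: a ray, as slopes to the right and down, at radius r is drawn at 1 + k1 r^2 times it, then the intrinsics apply), "view" (4x4, takes a point from world to camera coordinates); the wrist camera has in their place "hand_eye" (4x4, takes a point from camera to tool coordinates, whose origin is the TCP and whose axes are the tool frame's). Camera axes: x right, y down, z forward; pixel columns grow to the right and rows downward; lengths in m; the calibration is good to about 2 mm. A picture is of the moment at which its call begins: read the wrist's pose just before it.
- job_done(): hands the job in, once; it reports no verdict.
Trained networks look in the newest picture that a camera, given by its name, has taken for a name from the list of things; names that differ only in an ending like _2 or _b are one class to them, and where a whole thing is asked for, a point or a joint stands for the part that bears it (a point fixed in the world has none). Each returns a list of dicts, best first, with "conf" (0 to 1); they miss things now and then, are a little off and sometimes report something else, mostly with a low value. They report only what shows in the picture. A call takes as long as a camera call.
- boxes_of(thing, camera): "extent" ([left, top, right, bottom] in pixels, round what is visible of it).
- masks_of(thing, camera): "mask" (384x512 bool, what is visible of it) and "extent" ([left, top, right, bottom] in pixels, round what is visible of it).
The state is a dict: "t": time; "q": joint angles; "qd": joint speeds; "joint_efforts": joint torques, N m; "eef_pos": TCP position; "ee_rot": TCP orientation; "force": force on the tool from outside, world axes, zero at the start; "moment": the same for the moment, N m; "width": finger opening in m.
Only numpy, scipy, OpenCV 4.12 (cv2) and the standard library are available. Lean on these libraries where they do the work, as an engineer would, in place of code of your own. Each camera call takes 0.05 s, during which the arm holds its last target.

## Working session

There is one attempt and no reset: what is moved stays moved. The work goes in short steps, Python scripts to look and compute and a tool call to move; the robot and the scene stay as the last step left them, time stands still between calls to the robot, and variables do not carry over. Pictures are saved under pics/ and viewed, and the job is handed in when it is done.

Besides the shell and the picture viewer there is one more tool, called after "Call:" by a JSON object that holds its "name" and its "arguments". step_arm: Moves the arm, as the interface text tells. Its arguments: {"type":"object","properties":{"deltas":{"type":"array"},"squeeze":{"type":"number"}},"required":["deltas"]}

```bash
mkdir -p pics; ls
cat > h.py <<'E'
from station import *
import numpy as np, cv2, json
from scipy.spatial.transform import Rotation as R
def save(f,n):
    cv2.imwrite('pics/'+n+'.png',f['pixels'][:,:,::-1])
def cloud(f,T=None):
    # world pts HxWx3
    h,w=f['range_z'].shape
    K=np.array([[f['fx'],0,f['cx']],[0,f['fy'],f['cy']],[0,0,1.]])
    u,v=np.meshgrid(np.arange(w),np.arange(h))
    p=np.stack([u,v],-1).reshape(-1,1,2).astype(float)
    n=cv2.undistortPoints(p,K,np.array([f['k1'],0,0,0,0.])).reshape(h,w,2)
    z=f['range_z']
    P=np.dstack([n[...,0]*z,n[...,1]*z,z])
    if T is None: T=np.linalg.inv(f['view'])
    P=P@T[:3,:3].T+T[:3,3]
    P[z<=0]=np.nan
    return P
def toolT(s):
    T=np.eye(4);T[:3,:3]=R.from_euler('xyz',s['ee_rot']).as_matrix();T[:3,3]=s['eef_pos'];return T
E
python3 - <<'E'
from h import *
s=get_state();print({k:np.round(v,4).tolist() for k,v in s.items()})
print(toolT(s).round(3))
for n in ['scene','top','wrist']:
    s=get_state();f=grab_frame(n);save(f,n+'0')
    print(n, {k:(np.round(f[k],3).tolist()) for k in f if k not in('pixels','range_z')})
    T=toolT(s)@f['hand_eye'] if n=='wrist' else None
    P=cloud(f,T); np.save(n+'0.npy',P)
    for t in ['catch_top','bolt_fin','stack']:
        for m in masks_of(t,n)[:2]:
            q=P[m['mask']]; print(t,round(m['conf'],2),np.round(m['extent']),m['mask'].sum(),np.nanmedian(q,0).round(3),np.nanpercentile(q[:,2],[5,50,95]).round(3))
E
```

```text
pics
{'t': 0.0, 'q': [1.5761, 0.3594, 0.0111, -0.0003, -1.2241, -0.288], 'qd': [0.0003, -0.0003, 0.0018, -0.0004, -0.0013, 0.0017], 'joint_efforts': [0.0003, -58.2725, 29.3055, 6.9974, 0.0069, -0.0002], 'eef_pos': [0.1883, 0.6478, 0.2426], 'ee_rot': [0.086, 1.5692, -1.7676], 'force': [0.2512, 0.3697, 0.3499], 'moment': [-0.0277, -0.0147, -0.0023], 'width': 0.0879}
[[-0.     0.96  -0.279  0.188]
 [-0.002 -0.279 -0.96   0.648]
 [-1.     0.     0.002  0.243]
 [ 0.     0.     0.     1.   ]]
scene {'fx': 419.056, 'fy': 419.056, 'cx': 256.956, 'cy': 193.433, 'k1': 0.035, 'view': [[-0.863, 0.506, -0.009, 0.467], [0.426, 0.718, -0.551, -0.221], [-0.272, -0.479, -0.835, 1.31], [0.0, 0.0, 0.0, 1.0]]}
catch_top 0.89 [285. 165. 313. 209.] 431 [0.483 0.104 0.158] [0.14  0.158 0.16 ]
bolt_fin 0.62 [266. 173. 302. 233.] 528 [0.541 0.117 0.143] [0.123 0.143 0.174]
stack 0.64 [246. 161. 342. 271.] 7364 [0.535 0.153 0.121] [0.012 0.121 0.157]
top {'fx': 350.937, 'fy': 350.937, 'cx': 251.066, 'cy': 195.236, 'k1': -0.019, 'view': [[0.025, -1.0, 0.011, 0.023], [-0.995, -0.025, -0.093, 0.589], [0.094, -0.008, -0.996, 0.946], [0.0, 0.0, 0.0, 1.0]]}
catch_top 0.66 [202. 214. 251. 240.] 518 [0.481 0.103 0.158] [0.139 0.158 0.161]
bolt_fin 0.94 [182. 198. 254. 218.] 381 [0.538 0.11  0.144] [0.141 0.144 0.176]
stack 0.75 [168. 182. 265. 262.] 6071 [0.513 0.121 0.122] [0.118 0.122 0.158]
wrist {'fx': 334.624, 'fy': 334.624, 'cx': 258.049, 'cy': 194.86, 'k1': 0.016, 'hand_eye': [[0.0, -0.29, 0.957, -0.141], [0.001, -0.957, -0.29, 0.079], [1.0, 0.001, 0.0, -0.001], [0.0, 0.0, 0.0, 1.0]]}
```

Run:
```python
import cv2,numpy as np
a=cv2.imread('pics/scene0.png')[130:300,200:380]; b=cv2.imread('pics/top0.png')[150:290,130:300]
cv2.imwrite('pics/c1.png',cv2.resize(a,None,fx=3,fy=3)); cv2.imwrite('pics/c2.png',cv2.resize(b,None,fx=4,fy=4))
for n in ['scene0','top0']:
    P=np.load(n+'.npy'); im=cv2.imread('pics/'+n+'.png').astype(int)
    box=(P[...,0]>.38)&(P[...,0]<.68)&(P[...,1]>-.05)&(P[...,1]<.3)
    red=box&(im[...,2]>1.7*im[...,1])&(im[...,2]>90)&(P[...,2]>.152)&(P[...,2]<.166)
    q=P[red][:,:2]; r=cv2.minAreaRect(q.astype(np.float32)*1000);print(n,'red',len(q),r,P[red][:,2].mean())
    m,e,_=cv2.fitLine(q.astype(np.float32),cv2.DIST_HUBER,0,.01,.01)[:2].ravel(),0,0;print(m,q.mean(0))
    fin=box&(P[...,2]>.168)&(P[...,2]<.182); q=P[fin]; print('fin',len(q),q.mean(0),q.min(0),q.max(0))
    if len(q)>3: print(cv2.minAreaRect(q[:,:2].astype(np.float32)*1000))
    for lo,hi in [(.115,.126),(.148,.155)]:
        c=box&(P[...,2]>lo)&(P[...,2]<hi); q=P[c][:,:2]; print(lo,len(q),cv2.minAreaRect(q.astype(np.float32)*1000))
```

```text
scene0 red 380 ((480.7936096191406, 98.06414794921875), (108.06417083740234, 23.88915252685547), 79.9646987915039) 0.15785379251773501
[0.18328927 0.98305905] [0.48181337 0.1002791 ]
fin 56 [0.5369486  0.09365536 0.17413635] [0.52493243 0.08601363 0.16811251] [0.54792396 0.09986877 0.17899077]
((536.5863647460938, 92.64485168457031), (11.825675010681152, 23.181657791137695), 79.38140106201172)
0.115 3645 ((512.112060546875, 122.34758758544922), (234.2266845703125, 166.64593505859375), 79.42598724365234)
0.148 379 ((511.8713684082031, 135.59487915039062), (207.24929809570312, 111.5755386352539), 77.99089050292969)
top0 red 472 ((480.1451110839844, 95.42662048339844), (109.7300033569336, 25.175670623779297), 78.30805969238281) 0.1582784864950821
[0.18510154 0.9827194 ] [0.48018321 0.09549451]
fin 46 [0.53588378 0.09034926 0.17573378] [0.52467614 0.08490441 0.16828412] [0.54820522 0.09634476 0.17964813]
((536.2347412109375, 90.5223388671875), (9.797420501708984, 23.799924850463867), 79.57598876953125)
0.115 4472 ((511.8687744140625, 113.14075469970703), (218.6365203857422, 163.984619140625), 79.3304672241211)
0.148 313 ((507.7812194824219, 136.71527099609375), (209.77230834960938, 108.86770629882812), 74.20653533935547)
```

View pics/scene0.png

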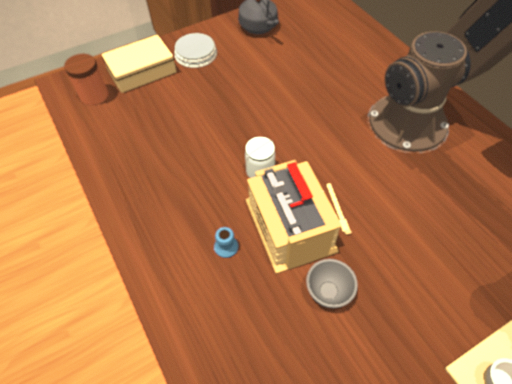

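View pics/top0.png

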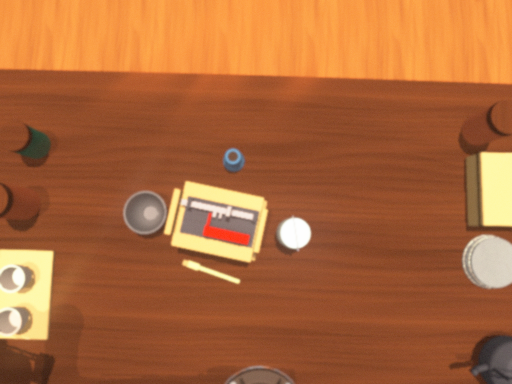

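```bash
sleep 1
```

```text
(no output)
```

View pics/c2.png

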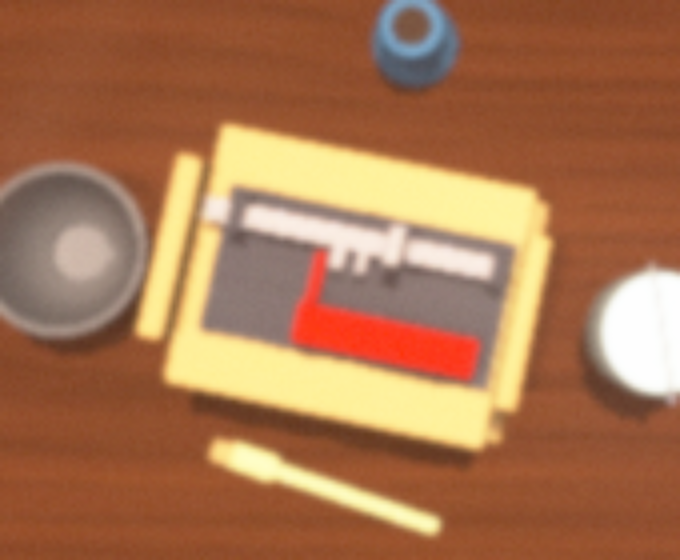

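View pics/c1.png

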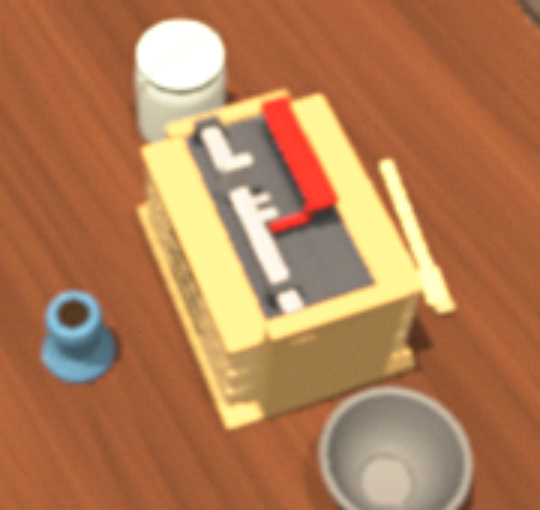

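The top and scene views agree. The stack's +y points about 10.6° off world +y, towards image left. The red bar's centre is near (0.4805, 0.0965) with its top at 0.158. The fin is near (0.536, 0.092) with its top at 0.175, about 55 mm in x from the bar. I'll move above it now, with the fingers narrowed.

Call:
{"name": "step_arm", "arguments": {"deltas": [[0,2.8,2.8,5,0.55],[0,5.6,5.6,10,0.55],[0,8.4,8.4,15,0.55],[0,11.1,11.2,20,0.55],[0,13.9,14,25,0.55],[0,16.7,16.8,30,0.55],[0,19.5,19.6,35,0.55],[0,22.3,22.4,40,0.55],[0,25.1,25.2,45,0.55],[0,27.9,28,50,0.55]]}}

```text
t: 1.43
eef_pos: [0.3786, 0.2997, 0.244]
ee_rot: [-2.54, 1.57, 1.013]
force: [0.8, -0.2, -0.2]
width: 0.0397
```

```bash
cat > d.py <<'E'
from h import *
import sys
C=np.array([.4805,.0965]);xh=np.array([.983,-.184]);yh=np.array([.184,.983])
def go(yoff,xoff=.028,z=None):
    s=get_state();T=toolT(s)
    t=C+xoff*xh+yoff*yh; w=np.array([*t,z if z else T[2,3]])
    d=T[:3,:3].T@(w-T[:3,3])
    a=np.degrees(np.arctan2(T[1,2],T[0,2])); r=(a-169.4+180)%360-180
    print('t',s['t'],'pos',T[:3,3].round(4),'zang',a.round(2),'F',np.round(s['force'],2),'w',round(s['width'],4),'delta cm',(d*100).round(2),'roll',r.round(2))
    rel=T[:2,3]-C; print('stack rel: x',(rel@xh).round(4),'y',(rel@yh).round(4),'tip z',(T[2,3]-.017).round(4))
if __name__=='__main__': go(*[float(v) for v in sys.argv[1:]])
E
python3 d.py -.022
```

```text
t 1.4333 pos [0.3786 0.2997 0.244 ] zang -156.42 F [ 0.83 -0.23 -0.22] w 0.0397 delta cm [-1.000e-02  2.609e+01 -2.290e+00] roll 34.18
stack rel: x -0.1375 y 0.181 tip z 0.227
```

Call:
{"name": "step_arm", "arguments": {"deltas": [[0,3.5,-0.3,5,0.55],[0,7,-0.6,10,0.55],[0,10.5,-0.9,15,0.55],[0,14,-1.2,20,0.55],[0.2,17.5,-1.5,25,0.55],[0.5,21,-1.8,30,0.55],[1,24,-2.1,34.2,0.55],[1.5,26.1,-2.3,34.2,0.55],[1.5,26.1,-2.3,34.2,0.55],[1.5,26.1,-2.3,34.2,0.55]]}}

```text
t: 2.27
eef_pos: [0.5046, 0.0708, 0.2282]
ee_rot: [0.648, 1.57, -2.678]
force: [-1.4, -0.2, 0.6]
width: 0.0397
```

```bash
python3 d.py -.022
python3 - <<'E'
from h import *
for n in ['wrist','scene','top']:
    s=get_state();f=grab_frame(n);save(f,n+'1')
    P=cloud(f,toolT(s)@f['hand_eye'] if n=='wrist' else None);np.save(n+'1.npy',P)
    im=f['pixels'].astype(int)
    box=(P[...,0]>.38)&(P[...,0]<.68)&(P[...,1]>-.05)&(P[...,1]<.3)
    red=box&(im[...,0]>1.7*im[...,1])&(im[...,0]>90)&(P[...,2]>.15)&(P[...,2]<.168)
    q=P[red]
    if len(q)>3: print(n,'red',len(q),cv2.minAreaRect(q[:,:2].astype(np.float32)*1000),q[:,2].mean())
E
```

```text
t 2.2667 pos [0.5046 0.0708 0.2282] zang 169.46 F [-1.38 -0.2   0.6 ] w 0.0397 delta cm [0.   0.12 0.05] roll 0.06
stack rel: x 0.0285 y -0.0208 tip z 0.2112
wrist red 3207 ((479.7690124511719, 97.35356140136719), (111.20652770996094, 23.785465240478516), 79.45036315917969) 0.1571816796015714
scene red 386 ((480.1048583984375, 97.67378234863281), (108.96430206298828, 27.02591323852539), 77.24504089355469) 0.15801087357354582
```

View pics/wrist1.png

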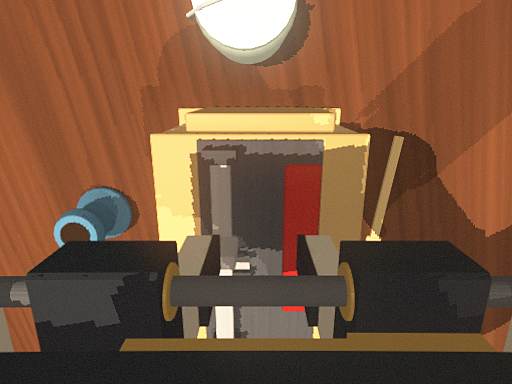

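Run:
```python
import cv2
a=cv2.imread('pics/scene1.png')[110:290,200:400]
cv2.imwrite('pics/c3.png',cv2.resize(a,None,fx=4,fy=3.3))
```

```text
(no output)
```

View pics/c3.png

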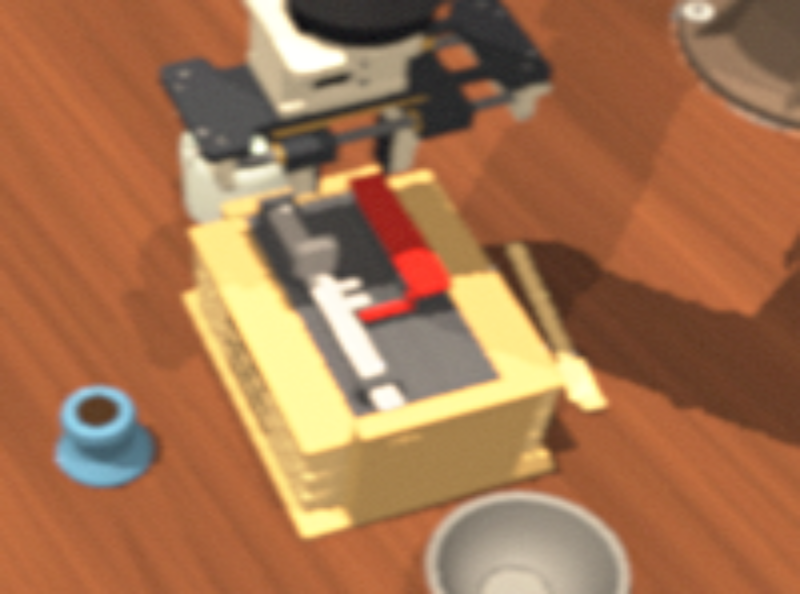

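The wrist view shows the catch bar (columns 283–322) below the right finger and the bolt (columns 210–232) below the left finger, with the jar at the top (-y side). Next I'll measure the fingertips in tool coordinates.

Run:
```python
from h import *
P=np.load('wrist1.npy');T=toolT(get_state())
Q=(P-T[:3,3])@T[:3,:3]
for lo,hi in [(-.06,-.04),(-.04,-.02),(-.02,-.01),(-.01,0),(0,.01),(.01,.014),(.014,.02)]:
    m=(Q[...,0]>lo)&(Q[...,0]<hi)&(abs(Q[...,2])<.08)
    q=Q[m]
    if len(q)==0: print(lo,0);continue
    for sgn in(1,-1):
        k=q[q[:,2]*sgn>0]
        if len(k): print(lo,sgn,len(k),'z',np.percentile(k[:,2],[1,50,99]).round(4),'y',np.percentile(k[:,1],[1,50,99]).round(4))
f=P[(P[...,2]>.165)&(P[...,2]<.185)&(P[...,0]>.5)&(P[...,0]<.57)];print(len(f),f.mean(0) if len(f) else 0)
```

```text
-0.06 1 2194 z [0.0099 0.0308 0.0798] y [-0.0003  0.0389  0.0398]
-0.06 -1 2166 z [-0.063  -0.0311 -0.008 ] y [0.001  0.0391 0.04  ]
-0.04 1 592 z [0.0192 0.0229 0.0304] y [-0.01   -0.0019  0.0125]
-0.04 -1 594 z [-0.0315 -0.0242 -0.0204] y [-0.0094 -0.0018  0.0127]
-0.02 1 412 z [0.0193 0.0253 0.0331] y [-0.0076  0.0117  0.0126]
-0.02 -1 425 z [-0.0343 -0.0264 -0.0201] y [-0.008   0.0118  0.0127]
-0.01 1 444 z [0.0193 0.0258 0.0348] y [0.0005 0.0114 0.0125]
-0.01 -1 457 z [-0.0361 -0.0266 -0.02  ] y [0.0001 0.0112 0.0126]
0 1 404 z [0.0193 0.0247 0.0351] y [-0.0049  0.0116  0.0125]
0 -1 412 z [-0.036  -0.0256 -0.02  ] y [-0.0048  0.0118  0.0126]
0.01 1 133 z [0.0194 0.0245 0.0348] y [-0.0065  0.0117  0.0125]
0.01 -1 137 z [-0.0361 -0.0254 -0.02  ] y [-0.0072  0.0118  0.0126]
0.014 1 66 z [0.0194 0.0197 0.0305] y [-0.0081  0.0082  0.0115]
0.014 -1 68 z [-0.0326 -0.0202 -0.02  ] y [-0.0078  0.0093  0.0118]
296 [0.52807944 0.09170856 0.17329616]
```

Call:
{"name": "step_arm", "arguments": {"deltas": [[0.8,0.1,0,0,0.55],[1.6,0.1,0,0,0.55],[2.4,0.1,0,0,0.55],[3.2,0.1,0,0,0.55],[4,0.1,0,0,0.55],[4.6,0.1,0,0,0.55],[5,0.1,0,0,0.55],[5,0.1,0,0,0.55],[5,0.1,0,0,0.55],[5,0.1,0,0,0.55]]}}

```text
t: 3.25
eef_pos: [0.5046, 0.071, 0.1788]
ee_rot: [-2.798, 1.57, 0.162]
force: [-1.5, -0.0, -0.0]
width: 0.0396
```

```bash
python3 d.py -.022 .028 .166
```

```text
t 3.25 pos [0.5046 0.071  0.1788] zang 169.6 F [-1.48 -0.04 -0.03] w 0.0396 delta cm [1.28 0.14 0.04] roll 0.2
stack rel: x 0.0284 y -0.0207 tip z 0.1618
```

Call:
{"name": "step_arm", "arguments": {"deltas": [[0.2,0,0,0,0.55],[0.4,0,0,0,0.55],[0.5,0,0,0,0.55],[0.6,0,0,0,0.55],[0.7,0,0,0,0.55],[0.8,0,0,0,0.55],[0.9,0,0,0,0.55],[1,0,0,0,0.55],[1,0,0,0,0.55],[1,0,0,0,0.55]]}}

```text
t: 4.08
eef_pos: [0.5046, 0.071, 0.1687]
ee_rot: [-2.784, 1.57, 0.176]
force: [0.1, -0.4, 4.1]
width: 0.0398
```

```bash
python3 d.py -.022 .028 .166
```

```text
t 4.0833 pos [0.5046 0.071  0.1687] zang 169.6 F [ 0.05 -0.42  4.15] w 0.0398 delta cm [0.27 0.14 0.04] roll 0.2
stack rel: x 0.0284 y -0.0206 tip z 0.1517
```

The catch is about 6 mm down and the force fits its spring. I'll press a little further.

Call:
{"name": "step_arm", "arguments": {"deltas": [[0.05,0,0,0,0.55],[0.1,0,0,0,0.55],[0.15,0,0,0,0.55],[0.2,0,0,0,0.55],[0.25,0,0,0,0.55],[0.25,0,0,0,0.55],[0.25,0,0,0,0.55],[0.25,0,0,0,0.55],[0.25,0,0,0,0.55],[0.25,0,0,0,0.55]]}}

```text
t: 4.92
eef_pos: [0.5046, 0.071, 0.1662]
ee_rot: [-2.738, 1.57, 0.222]
force: [0.4, 0.1, 5.0]
width: 0.0393
```

```bash
python3 d.py .026 .028
python3 - <<'E'
from h import *
f=grab_frame('scene');save(f,'s2')
P=cloud(f);im=f['pixels'].astype(int)
red=(P[...,0]>.38)&(P[...,0]<.68)&(P[...,1]>-.05)&(P[...,1]<.3)&(im[...,0]>1.7*im[...,1])&(im[...,0]>90)&(P[...,2]>.135)&(P[...,2]<.168)
print(red.sum(),np.percentile(P[red][:,2],[5,25,50,75,95]).round(4))
cv2.imwrite('pics/c4.png',cv2.resize(f['pixels'][110:290,200:400,::-1],None,fx=4,fy=3.3))
E
```

```text
t 4.9167 pos [0.5046 0.071  0.1662] zang 169.6 F [0.37 0.13 5.02] w 0.0393 delta cm [ 0.   -4.66  0.02] roll 0.2
stack rel: x 0.0284 y -0.0206 tip z 0.1492
301 [0.1443 0.1475 0.1489 0.1501 0.1518]
```

View pics/c4.png

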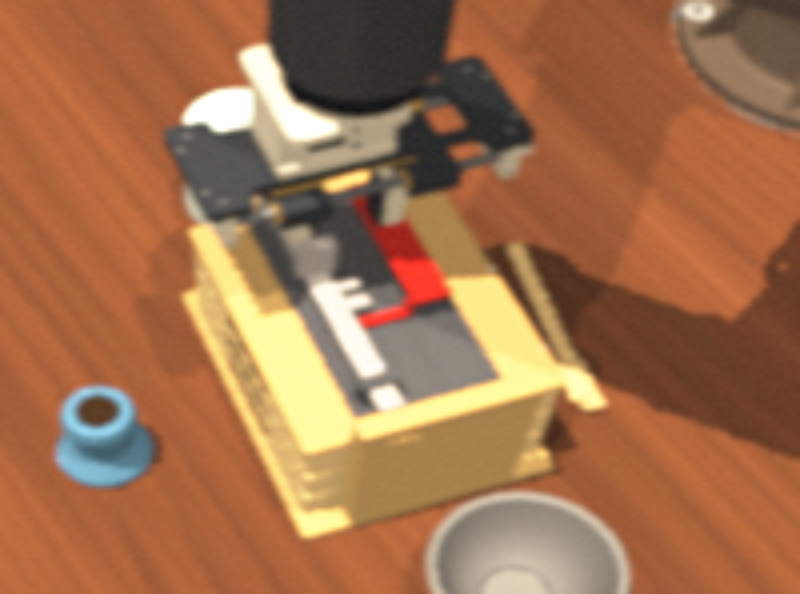

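The catch bar now reads about 0.149, so it is roughly 9 mm down. Pushing the fin towards +y means moving along tool -y.

Call:
{"name": "step_arm", "arguments": {"deltas": [[0,-0.3,0,0,0.55],[0,-0.7,0,0,0.55],[0,-1.0,0,0,0.55],[0,-1.4,0,0,0.55],[0,-1.8,0,0,0.55],[0,-2.2,0,0,0.55],[0,-2.6,0,0,0.55],[0,-3.0,0,0,0.55],[0,-3.4,0,0,0.55],[0,-3.4,0,0,0.55]]}}

```text
t: 5.8
eef_pos: [0.5097, 0.1035, 0.1657]
ee_rot: [1.002, 1.568, -2.321]
force: [-0.2, -3.8, 5.9]
width: 0.0392
```

```bash
python3 d.py .0225 .028
python3 - <<'E'
from h import *
f=grab_frame('scene');save(f,'s3')
cv2.imwrite('pics/c5.png',cv2.resize(f['pixels'][110:290,200:400,::-1],None,fx=4,fy=3.3))
E
```

```text
t 5.8 pos [0.5097 0.1035 0.1657] zang 169.6 F [-0.15 -3.83  5.88] w 0.0392 delta cm [-0.   -1.03 -0.06] roll 0.2
stack rel: x 0.0274 y 0.0122 tip z 0.1487
```

View pics/c5.png

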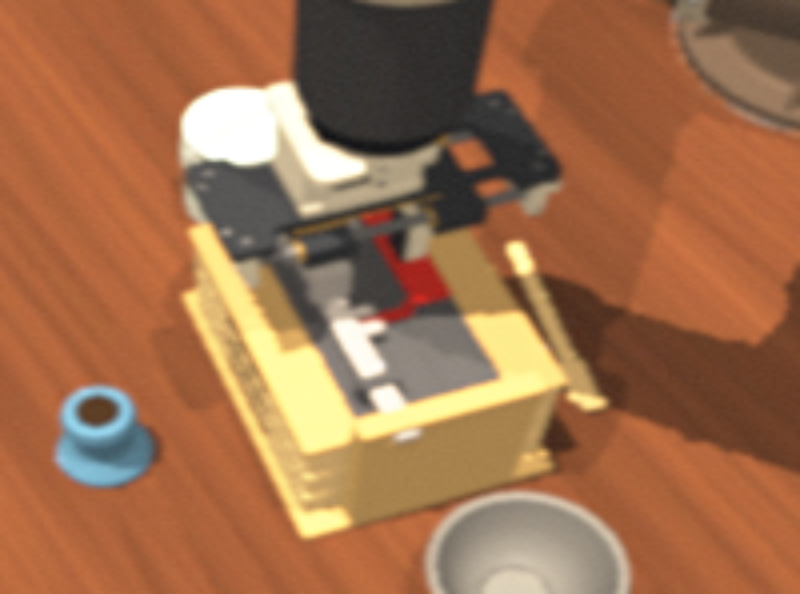

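The bolt end is coming out of the end board at about (405, 435). Force is -3.8 N, consistent with the sliding friction. I'll go on slowly to the stop.

Call:
{"name": "step_arm", "arguments": {"deltas": [[0,-0.2,0,0,0.55],[0,-0.4,0,0,0.55],[0,-0.6,0,0,0.55],[0,-0.7,0,0,0.55],[0,-0.8,0,0,0.55],[0,-0.9,0,0,0.55],[0,-1.0,0,0,0.55],[0,-1.1,0,0,0.55],[0,-1.1,0,0,0.55],[0,-1.1,0,0,0.55]]}}

```text
t: 6.68
eef_pos: [0.5116, 0.1137, 0.1658]
ee_rot: [1.058, 1.568, -2.266]
force: [-0.4, -5.9, 5.4]
width: 0.0393
```

```bash
python3 d.py .0255 .028
```

```text
t 6.6833 pos [0.5116 0.1137 0.1658] zang 169.59 F [-0.45 -5.88  5.38] w 0.0393 delta cm [-0.   -0.29 -0.06] roll 0.19
stack rel: x 0.0274 y 0.0226 tip z 0.1488
```

Call:
{"name": "step_arm", "arguments": {"deltas": [[0,-0.05,0,0,0.55],[0,-0.1,0,0,0.55],[0,-0.15,0,0,0.55],[0,-0.2,0,0,0.55],[0,-0.25,0,0,0.55],[0,-0.3,0,0,0.55],[0,-0.3,0,0,0.55],[0,-0.3,0,0,0.55],[0,-0.3,0,0,0.55],[0,-0.3,0,0,0.55]]}}

```text
t: 7.52
eef_pos: [0.5118, 0.1149, 0.1658]
ee_rot: [1.197, 1.565, -2.127]
force: [1.3, -12.7, 7.8]
width: 0.0395
```

```bash
python3 d.py .0255 .028;  python3 - <<'E'
from h import *
f=grab_frame('scene');save(f,'s4')
cv2.imwrite('pics/c6.png',cv2.resize(f['pixels'][110:290,200:400,::-1],None,fx=4,fy=3.3))
E
```

```text
t 7.5167 pos [0.5118 0.1149 0.1658] zang 169.54 F [  1.35 -12.75   7.83] w 0.0395 delta cm [-0.   -0.17 -0.07] roll 0.14
stack rel: x 0.0274 y 0.0238 tip z 0.1488
```

View pics/c6.png

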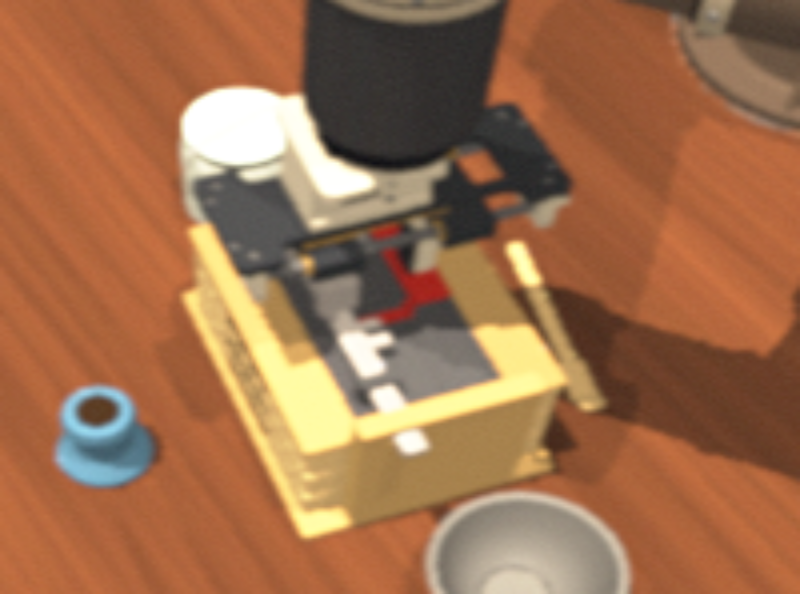

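The side force jumped to -12.7 N and the travel nearly stopped, so the bolt is at or near its stop. One small extra push will confirm it.

Call:
{"name": "step_arm", "arguments": {"deltas": [[0,-0.1,0,0,0.55],[0,-0.2,0,0,0.55],[0,-0.3,0,0,0.55],[0,-0.3,0,0,0.55],[0,-0.3,0,0,0.55],[0,-0.3,0,0,0.55],[0,-0.3,0,0,0.55],[0,-0.3,0,0,0.55],[0,-0.3,0,0,0.55],[0,-0.3,0,0,0.55]]}}

```text
t: 8.4
eef_pos: [0.5118, 0.1152, 0.1659]
ee_rot: [1.258, 1.561, -2.067]
force: [1.3, -24.4, 11.0]
width: 0.0399
```

```bash
python3 d.py .0238 .028
```

```text
t 8.4 pos [0.5118 0.1152 0.1659] zang 169.48 F [  1.3  -24.42  10.98] w 0.0399 delta cm [ 0.    0.04 -0.07] roll 0.08
stack rel: x 0.0273 y 0.0242 tip z 0.1489
```

The bolt is at a hard stop: 12 N more force moved it only 0.4 mm. I'll back off the fin with the catch still held down, then lift clear.

Call:
{"name": "step_arm", "arguments": {"deltas": [[0,0.3,0,0,0.55],[0,0.6,0,0,0.55],[0,0.9,0,0,0.55],[0,1.2,0,0,0.55],[0,1.2,0,0,0.55],[-0.4,1.2,0,0,0.55],[-1,1.2,0,0,0.55],[-2,1.2,0,0,0.55],[-3.5,1.2,0,0,0.55],[-5,1.2,0,0,0.55]]}}

```text
t: 9.23
eef_pos: [0.5103, 0.1087, 0.2163]
ee_rot: [0.621, 1.568, -2.703]
force: [0.1, 0.0, 0.4]
width: 0.0393
```

Call:
{"name": "step_arm", "arguments": {"deltas": [[-1.5,0,0,0,0.55],[-3,0,0,0,0.55],[-3,3,0,0,0.55],[-3,6,0,0,0.55],[-3,9,0,0,0.55],[-3,12,0,0,0.55],[-3,15,0,0,0.55],[-3,18,0,0,0.55],[-3,20,0,0,0.55],[-3,20,0,0,0.55]]}}

```text
t: 10.07
eef_pos: [0.4733, -0.0901, 0.2461]
ee_rot: [0.307, 1.569, -3.018]
force: [0.1, -1.3, -0.8]
width: 0.0395
```

```bash
python3 d.py
python3 - <<'E'
from h import *
C=np.array([.4805,.0965]);xh=np.array([.983,-.184]);yh=np.array([.184,.983])
for n in ['scene','top']:
    f=grab_frame(n);save(f,n+'5')
    P=cloud(f);im=f['pixels'].astype(int)
    box=(P[...,0]>.38)&(P[...,0]<.68)&(P[...,1]>-.05)&(P[...,1]<.3)
    red=box&(im[...,0]>1.7*im[...,1])&(im[...,0]>90)&(P[...,2]>.135)&(P[...,2]<.168)
    print(n,red.sum(),np.percentile(P[red][:,2],[5,25,50,75,95]).round(4))
    fin=box&(P[...,2]>.168)&(P[...,2]<.182)
    if fin.sum(): q=P[fin][:,:2]; c=np.array(cv2.minAreaRect(q.astype(np.float32)*1000)[0])/1000;print('fin',fin.sum(),c,'rel',(c-C)@xh,(c-C)@yh)
    b=(200,400,110,290) if n=='scene' else (130,330,150,290)
    cv2.imwrite('pics/c7%s.png'%n,cv2.resize(f['pixels'][b[2]:b[3],b[0]:b[1],::-1],None,fx=4,fy=3.3 if n=='scene' else 4))
E
```

```text
scene 459 [0.1385 0.1558 0.1575 0.1588 0.1604]
fin 53 [0.54293536 0.12588109] rel 0.05596784234619139 0.04036971669006348
top 283 [0.1402 0.1566 0.1582 0.1592 0.1604]
fin 47 [0.54249774 0.12405808] rel 0.0558730928955078 0.038497179649353015Traceback (most recent call last):
  File "d.py", line 11, in <module>
    if __name__=='__main__': go(*[float(v) for v in sys.argv[1:]])
                             ~~^^^^^^^^^^^^^^^^^^^^^^^^^^^^^^^^^^^
TypeError: go() missing 1 required positional argument: 'yoff'
```

View pics/c7scene.png

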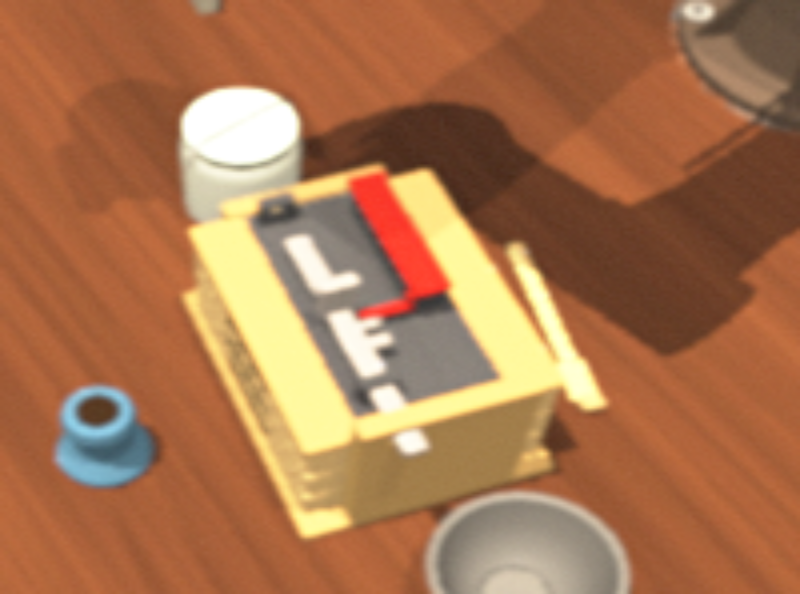

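View pics/c7top.png

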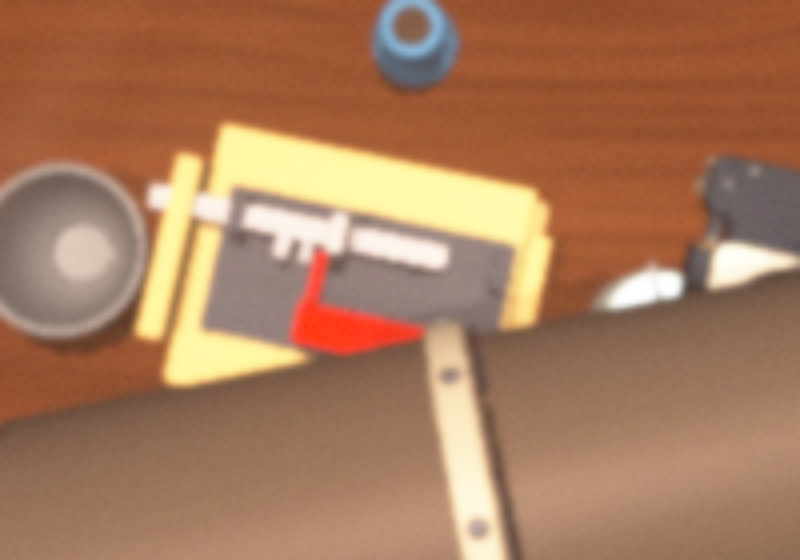

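The catch is back up (median height 0.158), the fin sits at 0.0385–0.040 and the bolt end stands out of the end board. The tongue is behind the last rib. The jar, whisk stand, bowl and scoop have not moved, and the arm is clear.

```bash
python3 -c "
from station import *
print(job_done())"
```

```text
the job is handed in; nothing more can be done
None
```

The cover is locked, and I handed the job in at about 10 s. I held the catch bar about 9 mm down with one fingertip and pushed the fin with the other until the bolt hit a hard stop. In the last push the side force rose from 13 N to 24 N for only 0.4 mm of travel. I then backed off the fin, let the catch up and moved clear.

My last checks:
- **Catch:** it is back at its rest height, 0.158 m in both the scene and top views.
- **Bolt:** the scene view puts its travel at 0.040 m and the top view at 0.0385 m. They disagree by about the 2 mm calibration error. The bolt end stands out past the end board.
- **Loose things:** the jar, whisk stand, bowl and scoop look unmoved in the pictures. I compared them by eye and did not measure their positions. In the last top view the arm hid the scoop and part of the jar, so for those I relied on the scene view.
- **Arm:** it is clear of everything, with about 1 N on the force reading, which is within its noise.

A final run of my position script failed because I left out an argument. It affected nothing, since the last move had already reported the arm's pose.

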